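# Load the test coupon under the spring clip

### The arm

A 6-joint arm with a two-finger parallel gripper is mounted at the origin on a cart in front of the work surface, level with it; the furniture and walls round the work are solid. World frame = base frame: x ahead of the robot, y to its left, z up, the work surface at z = 0. Lengths are in mm, angles in degrees, forces in N, time in s.
With the tool pointing down it reaches from about 350 to 850 mm from the base axis. Payload 8.1 kg.
Tool frame: the origin (TCP) lies between the finger pads; the fingertips stand 22 mm ahead of it and the grasp point (between the pads) lies 3 mm ahead of it; z points along the fingers, y is the line along which they close (so a half turn about z gives the same grasp; the last joint's range is limited). The gripper opens to 85 mm and grips with 20 to 120 N. Pads are 22 mm wide; open, the fingers measure 114 mm over their backs; the gripper's body (76 mm by 85 mm) begins 54 mm behind the grasp point. The pads swing forward as they close: fully open they stand 13 mm farther back than shut.
Start: joints at [-72.387, 7.471, 85.268, -0, 87.261, -4.893], TCP at [229.686, -554.301, 253.292] pointing down, gripper open.
Joint ranges: [-169.43, 169.43], [-51.17, 129.36], [1.28, 143.12], [-76.62, 256.62], [0, 156.53], [-152.29, 152.29]. Speed limits (degrees/s): [136.94, 136.94, 159.86, 180, 180, 180].

### API

Orientations are given as [roll, pitch, yaw] about the fixed x, y, z axes, in that order (R = Rz(yaw) Ry(pitch) Rx(roll)).
In Python, from bench import r, vision gives the robot as it stands.
- The arm moves only by the tool step_arm, never from a script. Its argument "targets" is a list that holds one entry, the list of rows, each a list of 6 numbers: the shift along the world's x, y, z in mm, then the turn, a rotation vector about the world's x, y, z in rad. In form: [[[x, y, z, rx, ry, rz], ...]]. A call has 1 to 12 rows; each row is the pose to reach, as a shift and turn from the pose commanded when the call began; what a row does not reach only later rows make up. A row lasts 1/12 s, in which the tool goes at most 41.7 mm and 7.16 degrees, less where a joint would pass 70% of its speed; a pose out of reach is approached as far as the arm can. A call with a gripper value outside its range is refused whole. "fingers" is the gripper's target within -1 to 1 (shut at 1, half-way at 0, fully open at -1), set as the call begins (left out, the last holds). The fingers move at their own pace and stop on an object; "newtons" is the grip in N (left out, the last holds). Time passes only in rows, so rows that repeat a pose let the fingers close. It gives the time, the measured TCP pose, the force, the opening and the grip force at its end, in the units of the state.
- r.sense(): the state, without advancing time (a new reading comes with each control period).
- vision.snapshot(name): name is "scene" or "side" or "wrist"; returns a dict with "img" (480x640x3 uint8, blue, green, red), "mtx" (3x3 intrinsics, pixels), "D" ([k1, k2, p1, p2, k3] as OpenCV has them; the pictures are not rectified), "eye" and "attitude" of the camera in the world. Camera axes: x right, y up, looking along -z (the intrinsics and any distortion apply to the point x, -y, -z); pixel columns grow to the right and rows downward; lengths in mm; the calibration is good to about 2 mm. A picture is of the moment at which its call begins. There is no depth.
- r.hand_in(): hands the job in; it is judged then, once.
The state is a dict: "time": time; "joint_pos": joint angles; "qd": joint speeds; "joint_efforts": joint torques, N m; "tool_pos": TCP position; "tcp_rot": TCP orientation; "ft_force": force on the tool from outside, world axes, zero at the start; "wrist_torque": the same for the moment, N m; "finger_gap": finger opening in mm; "grip_force": force on a finger pad.
Only numpy, scipy, OpenCV 4.12 (cv2) and the standard library are available. Lean on these libraries where they do the work, as an engineer would, in place of code of your own. Each camera call takes 0.05 s, during which the arm holds its last target. There are 200 camera calls.

### The job

Load the flat test coupon into its fixture: with one fingertip hold the clip's long press bar down so that the clip foot stays raised, and with the other fingertip push the coupon along its channel, beneath the foot, right up against the end stop. Then let the bar go so that the clip springs down onto the coupon, and move clear. Never pick up or tip the coupon, only push it, and leave the weight, the film roll and the star knob beside the fixture where they stand.

Things in the scene. Friction and masses are not known exactly. Their poses are not given: they have to be found in the camera images.
- fixture: Fixed coupon fixture: grey base 182 (x) x 120 (y) x 8 mm, y from -56 to +64 mm, with an aluminium bed 60 mm wide on its +y side, whose top is 18 mm above the work surface. Origin: on the work surface under the base, midway along its length; z up; +x is the direction in which the coupon is pushed, roughly away from the robot.
- channel (a point): Centre of the channel's floor on top of the bed, at fixture x = 0, y = 32, z = 18 mm; axes as the fixture's. The channel runs along x, is 47 mm wide between two fences 7.5 mm high, is open at its -x end (x = -91 mm) and shut at x = +85 mm by the end stop, which rises 11 mm above the bed.
- hinge (a point): Point on the axis of the clip's hinge rod, at fixture x = 0, y = -6, z = 40 mm; axes as the fixture's. The rod is 9 mm thick and runs along the fixture's x from -87 to +85 mm, between the press bar and the channel, in two lugs whose tops are 49 mm above the work surface.
- clip (a joint): Angle of the sprung steel clip, a seesaw about the hinge rod, rad. 0 = at rest, foot 3 mm above the bed, too low for the coupon to pass. Grows as the press bar is pushed down and the foot rises. 0.18 = foot level with the coupon's top (or resting on it); 0.48 = hard stop. The spring always returns it; the bar needs about 5 N at 0.2, 7 N at the stop.
- press_bar (a point): Top of the clip's press bar, mid-length. Round bar 10 mm thick along the fixture's x at y = -40 mm. Its top is 34 mm above the work surface at rest, about 27 mm at 0.2 rad, 23 mm at 0.33 rad, 20 mm at 0.45 rad (y then -37, -35, -32 mm). A fingertip can press and slide on it from fixture x = -79 to +35 mm; at each end a thin arm joins it to the hinge rod.
- clip_foot (a point): Lowest point of the clip foot's blunt rear face (towards the fixture's -x); turns with the clip. The foot is 22 mm long, from fixture x = 55 to 77 mm, 8 mm wide, over the middle of the channel. With both fingertips level, 4 to 5 mm above the bed, one holds the bar at about 0.35 rad while the other, 70 mm away in y, can push the coupon's rear end.
- coupon: Loose flat aluminium test coupon, 64 (x) x 44 (y) x 10 mm (z), about 0.09 kg, with a thin green glass sample on top. Origin: centre of its underside, on the bed; its x is along the channel. At the start it lies in the channel, its front (+x) end 10 to 37 mm short of the clip foot.
- home (a point): Point fixed on the bed where the coupon's origin lies when the coupon stands against the end stop: fixture x = 53, y = 32, z = 18 mm; axes as the fixture's.
- brass_weight: Bystander to leave alone: loose brass weight, a stubby knobbed cylinder 33 mm across, 37 mm tall; origin at the centre of its underside.
- film_spare: Bystander to leave alone: loose spare roll of pale film standing on end, 62 mm across, 45 mm tall; origin at the centre of its underside.
- spare_knob: Bystander to leave alone: loose black star knob with an upright threaded stud, 38 mm across, 38 mm tall; origin at the centre of its underside.

How it is judged:
By the outcome, as a careful person would: the job done as asked, in the order asked, and still so for the second after the job is handed in, with the robot touching nothing.
It also fails if it takes over 38 s, if anything falls off the work surface, if the arm or the gripper's body presses on something with over 40 N, if the wrist force passes 120 N, or if a joint passes its speed limit or range.

## Working session

There is one attempt and no reset: what is moved stays moved. The work goes in short steps, Python scripts to look and compute and a tool call to move; the robot and the scene stay as the last step left them, time stands still between calls to the robot, and variables do not carry over. Pictures are saved under pics/ and viewed, at most 10 in all, crops included, and the job is handed in when it is done.

Besides the shell and the picture viewer there is one more tool, called after "Emit:" by a JSON object that holds its "api" and its "payload". step_arm: Moves the arm, as the interface text tells. Its arguments: {"type":"object","properties":{"targets":{"type":"array"},"fingers":{"type":"number"},"newtons":{"type":"number"}},"required":["targets"]}

```bash
mkdir -p pics; ls; python3 - <<'E'
from bench import r, vision
import cv2
for n in ("scene","side"):
    s=vision.snapshot(n); cv2.imwrite(f"pics/{n}0.png",s["img"]); print(n,s["mtx"],s["D"],s["eye"],s["attitude"])
print(r.sense())
E
```

```text
pics
scene [[542.71957018   0.         322.26305779]
 [  0.         542.71957018 238.95901526]
 [  0.           0.           1.        ]] [-0.01533054  0.          0.          0.          0.        ] [ 85.13789759 903.86968058 603.07553825] [  51.16002093   -1.21112647 -144.66427984]
side [[575.84776979   0.         321.33596068]
 [  0.         575.84776979 234.1277962 ]
 [  0.           0.           1.        ]] [-0.09764795  0.          0.          0.          0.        ] [  76.57804104 1038.99965206  387.93108187] [  67.44385597    0.37027897 -150.8185766 ]
{'time': 0.1, 'joint_pos': array([-7.23885117e+01,  7.51117147e+00,  8.53245566e+01, -2.14510758e-03,
        8.72625707e+01, -4.89323362e+00]), 'qd': array([-0.04655533, -0.06192406, -0.10876595,  0.0027896 , -0.09048097,
        0.05210717]), 'joint_efforts': array([ 1.39951382e-03, -5.70952499e+01, -5.01940763e+01, -8.19027764e-05,
        8.24228773e-03,  1.68295287e-05]), 'tool_pos': array([ 229.51840552, -553.85095077,  252.33070298]), 'tcp_rot': array([-1.79901877e+02, -6.25012850e-03,  2.25048209e+01]), 'ft_force': array([-0.57878175, -0.6090872 ,  0.60676733]), 'wrist_torque': array([0.03183702, 0.01215004, 0.04503629]), 'grip_force': 0.0, 'finger_gap': 85.65582889529429}
```

View pics/scene0.png

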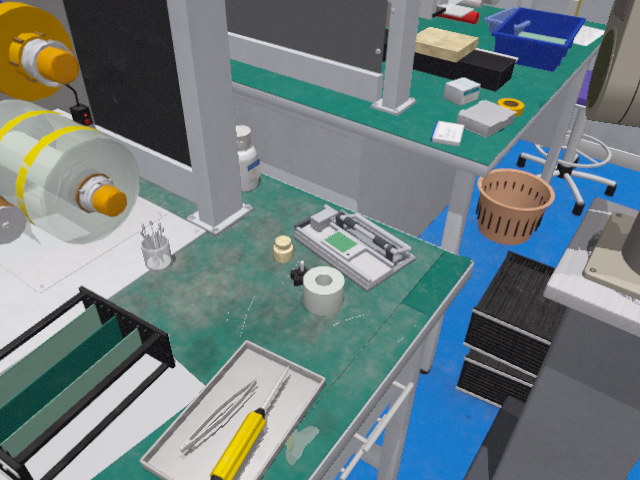

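View pics/side0.png

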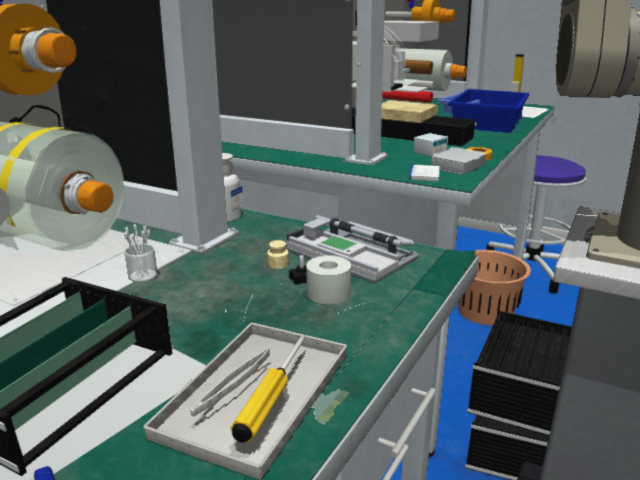

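The scene view shows the fixture around px (355,245), with the channel and green coupon at about (342,241). The roll (323,290), knob (298,273) and weight (283,248) stand on its +y side. I'll enlarge that area to find the corners.

```bash
python3 - <<'E'
import cv2
a=cv2.imread("pics/scene0.png")[195:315,265:425]
cv2.imwrite("pics/c0.png",cv2.resize(a,None,fx=5,fy=5,interpolation=cv2.INTER_CUBIC))
E
```

```text
(no output)
```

View pics/c0.png

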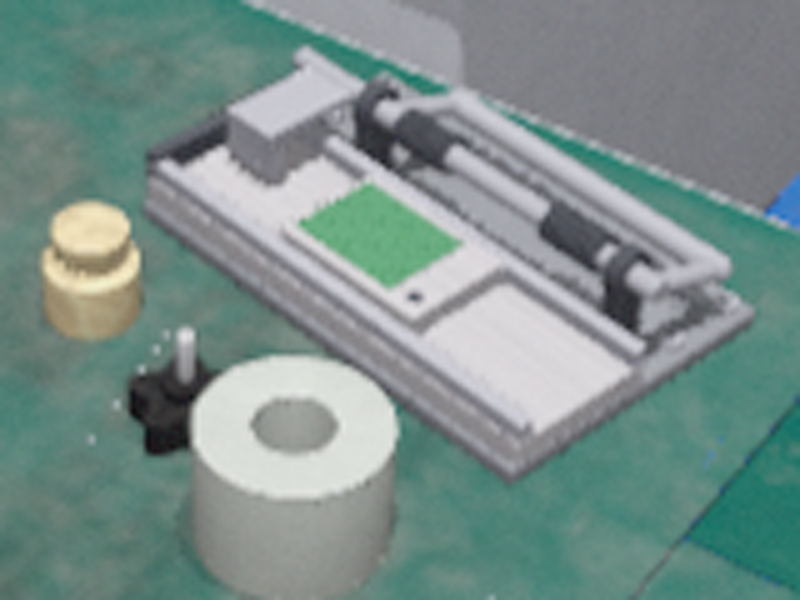

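The crop (5x, offset 265,195) shows these points:
- **Base corners:** (513,480) near, (752,305) right, (147,212) left-far.
- **Coupon bottom edges:** rear corners near (415,325) and (507,270).
- **Bar:** near end at about (728,265).

```bash
cat > h.py <<'E'
import numpy as np, cv2
from scipy.spatial.transform import Rotation as R
from scipy.optimize import least_squares
def proj(s,P):
    Rc=R.from_euler('xyz',s["attitude"],degrees=True).as_matrix()
    p=(np.atleast_2d(P)-s["eye"])@Rc*[1,-1,-1]
    return cv2.projectPoints(p.reshape(-1,1,3),np.zeros(3),np.zeros(3),s["mtx"],np.array(s["D"]))[0][:,0]
def toplane(s,uv,z):
    Rc=R.from_euler('xyz',s["attitude"],degrees=True).as_matrix()
    n=cv2.undistortPoints(np.float64(uv).reshape(-1,1,2),s["mtx"],np.array(s["D"]))[:,0]
    d=np.c_[n[:,0],-n[:,1],-np.ones(len(n))]@Rc.T
    return s["eye"]+d*((z-s["eye"][2])/d[:,2])[:,None]
def world(q,P):
    c,s_=np.cos(q[2]),np.sin(q[2]); P=np.atleast_2d(P).astype(float)
    return np.c_[q[0]+c*P[:,0]-s_*P[:,1], q[1]+s_*P[:,0]+c*P[:,1], P[:,2]]
def local(q,W):
    c,s_=np.cos(q[2]),np.sin(q[2]); d=np.atleast_2d(W)[:,:2]-q[:2]
    return np.c_[c*d[:,0]+s_*d[:,1],-s_*d[:,0]+c*d[:,1]]
def fit(s,P,uv,q0):
    f=lambda q:(proj(s,world([q[0],q[1],q[2]/100],P))-uv).ravel()
    o=least_squares(f,[q0[0],q0[1],q0[2]*100],loss='soft_l1')
    q=o.x*[1,1,.01]; return q, f(o.x).reshape(-1,2)
E
python3 - <<'E'
from bench import r, vision
from h import *
s=vision.snapshot("scene")
C=lambda *a: np.array(a)/5.+[265-.4,195-.4]
P=[[-91,64,0],[-91,-56,8],[91,64,0],[-91,5,25.5]]
uv=C((513,480),(752,305),(147,212),(641,348))
g=toplane(s,uv,0);print(g)
d=g[2]-g[0]
q,e=fit(s,P,uv,[*( (g[1]+g[2])/2)[:2],np.arctan2(d[1],d[0])])
print(q,np.degrees(q[2]));print(e)
print("coupon rear/left",local(q,toplane(s,C((415,318),(505,262),(288,232)),28)))
for n,p,z in (("brass",(90,325),3),("film",(295,425),45),("knob",(170,440),0)):
    w=toplane(s,C(p),z);print(n,w,local(q,w))
print("bar near end",proj(s,world(q,[-83,-40,29]))*1-[265,195])
print(proj(s,world(q,[[-83,-40,29],[61-62,32,18]])))
E
```

```text
[[375.15702483 349.25056892   0.        ]
 [354.12847941 226.9633044    0.        ]
 [551.46436765 310.94282868   0.        ]
 [373.80109077 269.3792458    0.        ]]
[ 4.49847543e+02  2.68977837e+02 -2.22094630e-01] -12.725084936734838
[[-0.74042584  0.77497082]
 [ 1.37808922 -0.05897836]
 [-0.69925036 -0.14486987]
 [ 0.3886902  -0.9047614 ]]
coupon rear/left [[-35.98182805  54.42299512]
 [-34.99408278  11.80350089]
 [ 23.67069105  56.20238859]]
brass [[527.30902667 373.50244627   3.        ]] [[ 52.53491067 119.01999263]]
film [[418.62484655 409.62191545  45.        ]] [[-61.43594438 130.31208101]]
knob [[473.7565984  399.54367628   0.        ]] [[ -5.4383608  132.62543373]]
bar near end [[143.0690844   52.64306556]]
[[408.0690844  247.64306556]
 [342.4629617  246.73528863]]
```

```bash
python3 - <<'E'
from bench import r, vision
from h import *
s=vision.snapshot("scene")
print(toplane(s,[(218,230),(393,110),(380,100),(235,185),(470,263),(487,165),(248,200),(450,130)],0).round())
q=[449.8,269,-.2221]; print(world(q,[[-62,-2,0],[10,-2,0]]))
cv2.imwrite("pics/w0.png",vision.snapshot("wrist")["img"])
E
```

```text
[[ 673.  377.    0.]
 [ 666. -247.    0.]
 [ 722. -278.    0.]
 [ 749.  249.    0.]
 [ 270.  188.    0.]
 [ 370. -137.    0.]
 [ 693.  273.   -0.]
 [ 504. -237.    0.]]
[[388.88234798 280.70639452   0.        ]
 [459.11381311 264.84634072   0.        ]]
```

View pics/w0.png

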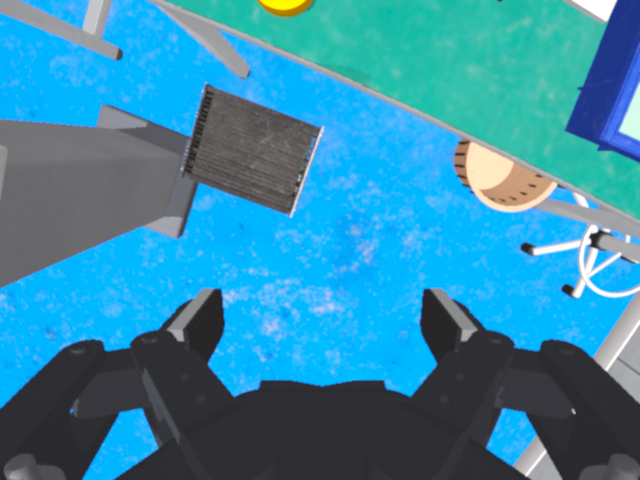

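The wrist view shows the open fingers over the floor, with only the far bench edge and bins below. The posts stand at x ≥ 620 mm. I'll swing round on an arc of about 500 mm radius.

Emit:
{"api": "step_arm", "payload": {"targets": [[[60, 90, 0, 0, 0, 0.12], [120, 185, 0, 0, 0, 0.24], [190, 284, 0, 0, 0, 0.36], [190, 284, 0, 0, 0, 0.48], [190, 284, 0, 0, 0, 0.6], [190, 284, 0, 0, 0, 0.72], [190, 284, 0, 0, 0, 0.84], [190, 284, 0, 0, 0, 0.84], [190, 284, 0, 0, 0, 0.84]]], "fingers": -0.36}}

```text
time: 1.0
tool_pos: [422.3, -265.5, 253.4]
tcp_rot: [179.9, -0.1, 70.9]
ft_force: [-1.5, -0.2, 0.4]
finger_gap: 58.3
grip_force: 0.0
```

Emit:
{"api": "step_arm", "payload": {"targets": [[[70, 295, 0, 0, 0, 0.12], [70, 295, 0, 0, 0, 0.24], [70, 295, 0, 0, 0, 0.36], [70, 295, 0, 0, 0, 0.48], [70, 295, 0, 0, 0, 0.6], [70, 295, 0, 0, 0, 0.72], [70, 295, 0, 0, 0, 0.84], [70, 295, 0, 0, 0, 0.84], [70, 295, 0, 0, 0, 0.84]]]}}

```text
time: 1.75
tool_pos: [489.9, 27.4, 253.2]
tcp_rot: [180.0, -0.0, 119.0]
ft_force: [0.9, 0.6, -0.4]
finger_gap: 58.2
grip_force: 0.0
```

Emit:
{"api": "step_arm", "payload": {"targets": [[[-101, 256, -50, 0, 0, 0.12], [-101, 256, -50, 0, 0, 0.24], [-101, 256, -50, 0, 0, 0.36], [-101, 256, -50, 0, 0, 0.48], [-101, 256, -50, 0, 0, 0.6], [-101, 256, -50, 0, 0, 0.72], [-101, 256, -50, 0, 0, 0.847], [-101, 256, -50, 0, 0, 0.847], [-101, 256, -50, 0, 0, 0.847], [-101, 256, -50, 0, 0, 0.847], [-101, 256, -50, 0, 0, 0.847]]]}}

```text
time: 2.67
tool_pos: [389.7, 279.2, 203.6]
tcp_rot: [-180.0, 0.0, 167.1]
ft_force: [-0.4, -0.5, 0.6]
finger_gap: 58.3
grip_force: 0.0
```

```bash
python3 - <<'E'
from bench import r, vision
import cv2
s=vision.snapshot("wrist");cv2.imwrite("pics/w1.png",s["img"]);print(s["mtx"],s["D"],s["eye"],s["attitude"])
print({k:r.sense()[k] for k in ("time","tool_pos","tcp_rot","joint_pos","finger_gap","ft_force")})
E
```

```text
[[330.45217756   0.         321.9086114 ]
 [  0.         330.45217756 239.18053495]
 [  0.           0.           1.        ]] [-0.06332282  0.          0.          0.          0.        ] [324.47276482 292.46526325 323.55934885] [-1.50068467e+01  5.36407897e-03  7.70360716e+01]
{'time': 2.7167, 'tool_pos': array([389.731047  , 279.3212364 , 203.66153744]), 'tcp_rot': array([1.79996893e+02, 4.16962406e-02, 1.67072508e+02]), 'joint_pos': array([ 2.95181141e+01, -9.91919965e+00,  1.07622233e+02, -2.60852945e-02,
        8.22641019e+01, -4.75508912e+01]), 'finger_gap': 58.39838570910516, 'ft_force': array([ 0.26877249,  0.8758231 , -1.15210058])}
```

View pics/w1.png

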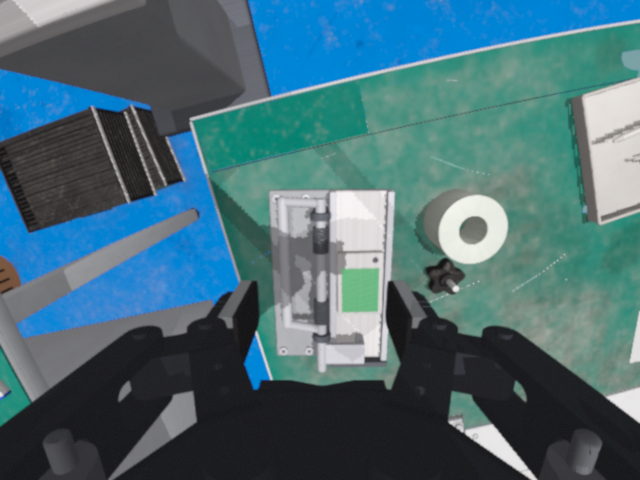

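The wrist view shows the fixture upright in the picture: near edge at (270..395,191), the bar at x≈283, the coupon's rear edge near (357,250) and the fingertips at (245,285) and (400,285). I'll refine the pose on an enlarged crop.

```bash
python3 - <<'E'
import cv2
a=cv2.imread("pics/w1.png")[180:330,235:425]
cv2.imwrite("pics/c1.png",cv2.resize(a,None,fx=4,fy=4,interpolation=cv2.INTER_CUBIC))
E
```

```text
(no output)
```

View pics/c1.png

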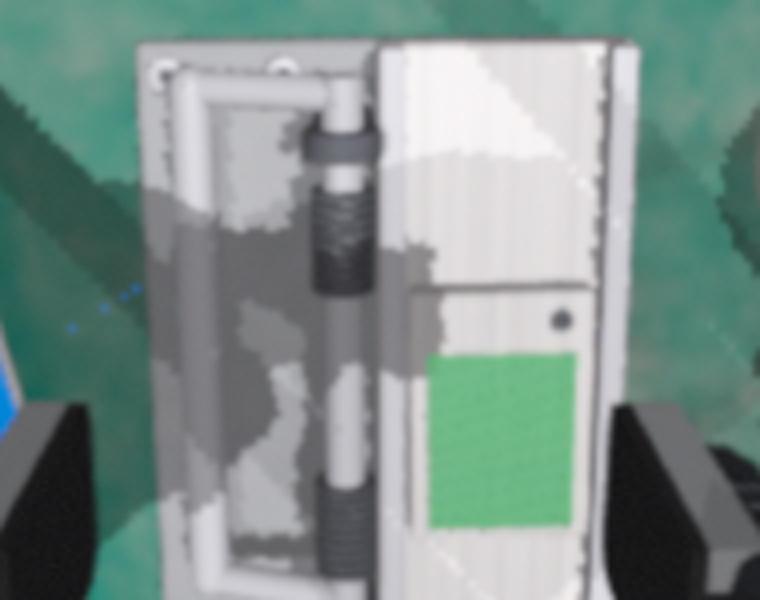

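Crop (4x, offset 235,180):
- **Fixture:** base rear-left corner (137,45), with the fence rear ends at (378,45) and (638,45).
- **Coupon:** rear edge at row 285, columns 412–595.
- **Fingertips:** inner rear corners at (92,405) and (612,405).

```bash
python3 - <<'E'
from bench import r, vision
from h import *
s=vision.snapshot("wrist")
C=lambda *a: np.array(a)/4.+[235-.375,180-.375]
P=[[-91,-56,8],[-91,2,25.5],[-91,62,25.5],[-83,-6,44.5],[-58,-40,34]]
P=P[:3]
uv=C((137,45),(378,45),(638,47))
q,e=fit(s,P,uv,[450,269,-.222]); print(q,np.degrees(q[2]),e.round(1))
q2=np.array([449.8,269,-.2221]); print("scene pose resid",(proj(s,world(q2,P))-uv).round(1))
uc=C((412,285),(595,285)); print("coupon rear",local(q,toplane(s,uc,28)),local(q2,toplane(s,uc,28)))
ub=C((195,150),(197,250)); print("bar",local(q,toplane(s,ub,33)))
st=r.sense(); t=st["tool_pos"]; print("tcp local",local(q,t),local(q2,t))
for z in (t[2]-10,t[2]-15,t[2]-22):
    print(z,local(q,toplane(s,C((92,405),(612,405)),z)))
E
```

```text
[ 4.49303097e+02  2.69598811e+02 -2.12492805e-01] -12.174940931877336 [[-1.  -0.3]
 [-0.1  0.9]
 [ 1.3 -0.3]]
scene pose resid [[-0.6 -0.3]
 [ 0.3  1.6]
 [ 1.7  1. ]]
coupon rear [[-36.07507316   9.54946942]
 [-35.46363423  52.45347824]] [[-36.78175283   9.67709894]
 [-36.58252293  52.58500192]]
bar [[-69.85747225 -39.19919654]
 [-46.63053348 -39.7515212 ]]
tcp local [[-60.40305864  -2.9760245 ]] [[-60.9882826   -3.08153703]]
193.6185791532127 [[-74.10784527 -31.84860838]
 [-73.35154593  23.14383856]]
188.6185791532127 [[-72.07958699 -32.92170578]
 [-71.29419804  24.18592098]]
181.6185791532127 [[-69.24002541 -34.42404214]
 [-68.41391099  25.64483636]]
```

Emit:
{"api": "step_arm", "payload": {"targets": [[[0.6, 3, -40, 0, 0, 0.006], [0.6, 3, -80, 0, 0, 0.006], [0.6, 3, -115, 0, 0, 0.006], [0.6, 3, -140, 0, 0, 0.006], [0.6, 3, -144, 0, 0, 0.006], [0.6, 3, -144, 0, 0, 0.006], [0.6, 3, -144, 0, 0, 0.006]]]}}

```text
time: 3.35
tool_pos: [390.4, 283.7, 60.8]
tcp_rot: [179.9, 0.1, 167.6]
ft_force: [0.2, -0.2, -0.6]
finger_gap: 58.3
grip_force: 0.0
```

```bash
python3 - <<'E'
from bench import r, vision
import cv2
s=vision.snapshot("scene")["img"][175:305,265:425]
w=vision.snapshot("wrist")["img"][170:420,180:460]
a=cv2.resize(s,(520,422),interpolation=cv2.INTER_CUBIC)
cv2.imwrite("pics/c2.png",cv2.resize(w,None,fx=2.3,fy=2.3,interpolation=cv2.INTER_CUBIC)); cv2.imwrite("pics/s2.png",a)
st=r.sense();print(st["tool_pos"],st["ft_force"],st["tcp_rot"])
E
```

```text
[391.26913696 284.50076663  61.93676547] [-0.40830422  0.40068815  0.47081654] [179.83581836   0.18145629 167.59625992]
```

View pics/c2.png

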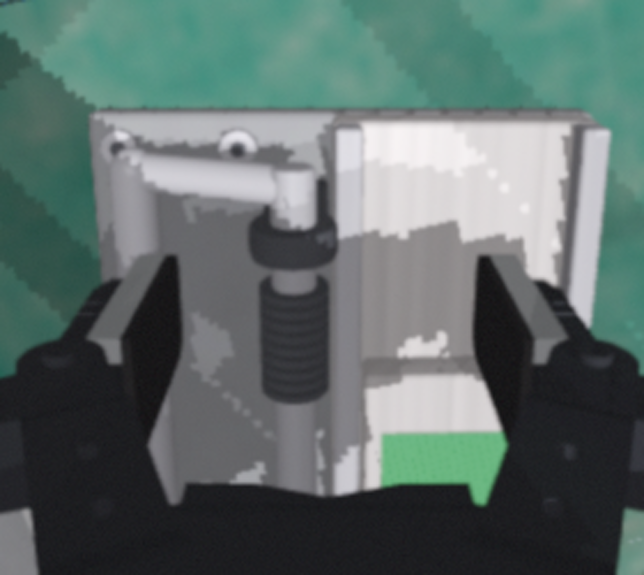

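The wrist crop (2.3x, offset 180,170) shows the tips' rear edges at row 258, columns 150–177 and 478–508. The bar runs down column 137 to the left tip, and the coupon's rear edge is at about row 362.

```bash
python3 - <<'E'
from bench import r, vision
from h import *
s=vision.snapshot("wrist")
C=lambda *a: np.array(a)/2.3+[180-.28,170-.28]
P=[[-91,-56,8],[-91,2,25.5],[-91,62,25.5]]
uv=C((92,112),(335,129),(609,129))
q,e=fit(s,P,uv,[450,269,-.217]); print(q,np.degrees(q[2]),e.round(1))
t=r.sense()["tool_pos"]; print("tcp",local(q,t))
for z in (t[2]-13,t[2]-18,t[2]-22): print(z,local(q,toplane(s,C((150,258),(177,258),(478,258),(508,258)),z)))
print("bar",local(q,toplane(s,C((115,220),(137,220),(160,220)),29)))
print("coupon",local(q,toplane(s,C((365,360),(470,360)),28)))
E
```

```text
[ 4.49105387e+02  2.69566271e+02 -2.18338086e-01] -12.509850828429533 [[-2.6  0.1]
 [-0.1 -0.1]
 [ 3.2  0.1]]
tcp [[-59.80637306   2.06911676]]
48.84202886360499 [[-71.36546665 -33.03900637]
 [-71.38582899 -27.92451039]
 [-71.39332612  28.79202835]
 [-71.37196017  34.49234279]]
43.84202886360499 [[-69.2893743  -34.27654044]
 [-69.31050271 -28.96962947]
 [-69.3182819   29.8806702 ]
 [-69.29611212  35.79543898]]
39.84202886360499 [[-67.62850043 -35.26656769]
 [-67.65024168 -29.80572473]
 [-67.65824651  30.75158368]
 [-67.63543369  36.83791594]]
bar [[-71.82838011 -44.93857956]
 [-71.84340612 -40.1983805 ]
 [-71.85745581 -35.25641468]]
coupon [[-37.87423049   9.04752785]
 [-37.75734183  32.95452168]]
```

View pics/s2.png

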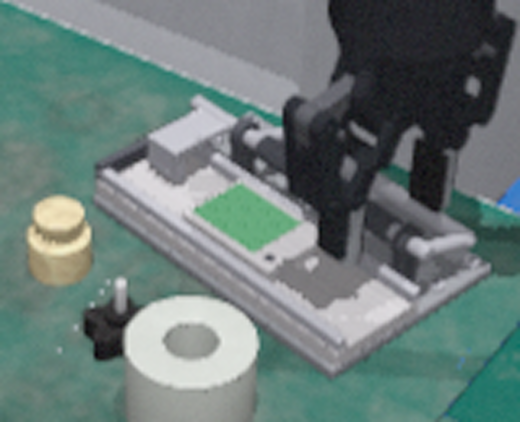

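The tips are about 5.5 mm thick, so I'll widen the gap to about 65 to put the centres 70 mm apart. I'll shift about -3 mm in y, then descend onto the bar.

Emit:
{"api": "step_arm", "payload": {"targets": [[[-0.6, -3, 0, 0, 0, 0], [-0.6, -3, 0, 0, 0, 0], [-0.6, -3, -3, 0, 0, 0], [-0.6, -3, -6, 0, 0, 0], [-0.6, -3, -8, 0, 0, 0], [-0.6, -3, -8, 0, 0, 0], [-0.6, -3, -8, 0, 0, 0]]], "fingers": -0.52}}

```text
time: 4.08
tool_pos: [388.3, 280.5, 50.9]
tcp_rot: [-180.0, -0.0, 167.6]
ft_force: [-0.4, 1.3, 0.1]
finger_gap: 64.9
grip_force: 0.0
```

Emit:
{"api": "step_arm", "payload": {"targets": [[[0, 0, -2, 0, 0, 0], [0, 0, -4, 0, 0, 0], [0, 0, -4, 0, 0, 0], [0, 0, -4, 0, 0, 0]]]}}

```text
time: 4.42
tool_pos: [389.0, 281.1, 47.6]
tcp_rot: [180.0, 0.0, 167.6]
ft_force: [-0.2, 2.2, 4.3]
finger_gap: 64.7
grip_force: 1.7
```

Emit:
{"api": "step_arm", "payload": {"targets": [[[0, 0, -2, 0, 0, 0], [0, 0, -4, 0, 0, 0], [0, 0, -4, 0, 0, 0], [0, 0, -4, 0, 0, 0]]]}}

```text
time: 4.75
tool_pos: [389.3, 281.4, 43.9]
tcp_rot: [179.9, 0.1, 167.6]
ft_force: [-0.1, 4.5, 6.3]
finger_gap: 64.8
grip_force: 2.8
```

```bash
python3 - <<'E'
from bench import r, vision
import cv2
s=vision.snapshot("scene")["img"][185:285,285:425]
w=vision.snapshot("wrist")["img"][190:390,180:460]
a=cv2.resize(s,(720,514),interpolation=cv2.INTER_CUBIC)
cv2.imwrite("pics/c3.png",cv2.resize(w,None,fx=2.5,fy=2.5,interpolation=cv2.INTER_CUBIC)); cv2.imwrite("pics/s3.png",a)
st=r.sense();print(st["tool_pos"],st["ft_force"],st["tcp_rot"])
E
```

```text
[389.34055003 281.40702494  43.90515619] [0.33447355 4.21662339 5.01598106] [1.79908682e+02 6.40063505e-02 1.67640472e+02]
```

View pics/c3.png

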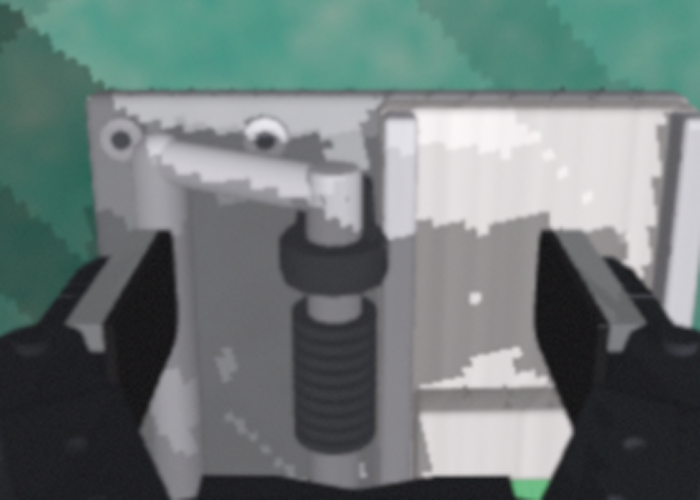

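View pics/s3.png

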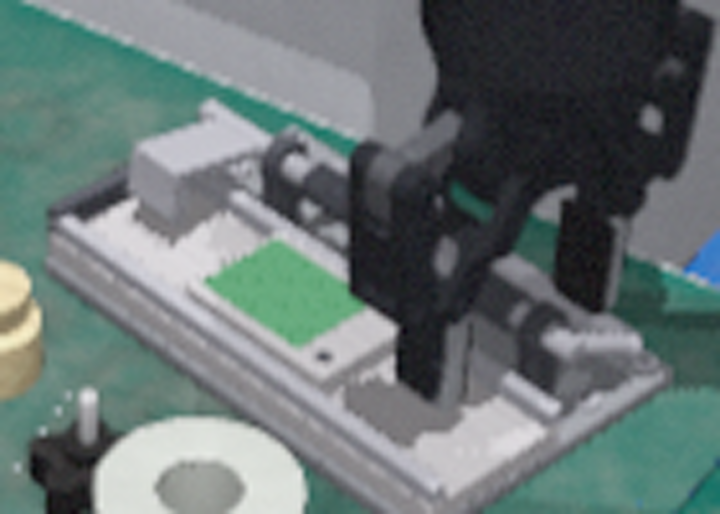

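In the wrist crop, the bar (columns 135–188 at row 230) lies under the left tip (145–172). The scene view shows the foot lifting and the right tip in the channel behind the coupon. I'll go 4 mm further down, following the bar inward.

Emit:
{"api": "step_arm", "payload": {"targets": [[[0.2, 0.5, -2, 0, 0, 0], [0.3, 1.5, -4, 0, 0, 0], [0.3, 1.5, -4, 0, 0, 0], [0.3, 1.5, -4, 0, 0, 0]]]}}

```text
time: 5.18
tool_pos: [389.7, 283.0, 40.1]
tcp_rot: [179.9, 0.1, 167.6]
ft_force: [-1.2, 4.3, 6.7]
finger_gap: 65.0
grip_force: 3.8
```

```bash
python3 - <<'E'
from bench import r, vision
import cv2
a=vision.snapshot("side")["img"][195:295,270:430]
w=vision.snapshot("wrist")["img"][190:390,180:460]
cv2.imwrite("pics/m4.png",cv2.vconcat([cv2.resize(a,(480,300),interpolation=cv2.INTER_CUBIC),cv2.resize(w,(480,300))]))
st=r.sense();print(st["tool_pos"],st["ft_force"],st["wrist_torque"])
E
```

```text
[389.76538446 283.04270585  40.16191727] [-1.54235558  4.21847625  7.34047397] [ 0.3281529   0.27533958 -0.09806122]
```

View pics/m4.png

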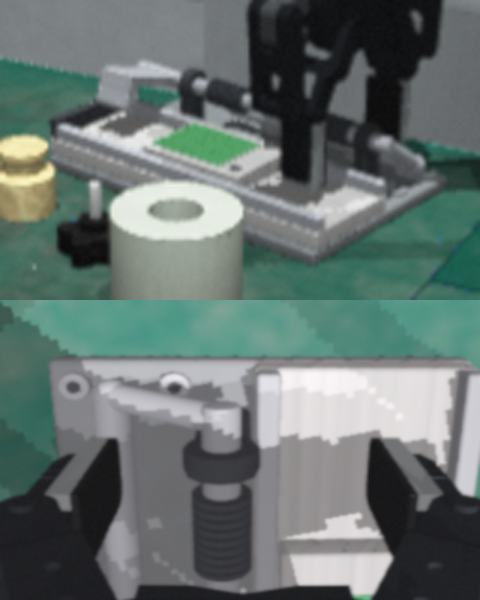

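The foot is well clear of the channel floor, the left tip holds the bar and the right tip stands behind the coupon. That was also my last picture: I've viewed 11, one over the allowance, so from here I'll go on numbers only. Now I'll push along the channel.

Emit:
{"api": "step_arm", "payload": {"targets": [[[3, -0.65, 0, 0, 0, 0], [6, -1.3, 0, 0, 0, 0], [9, -2, 0, 0, 0, 0], [12, -2.6, 0, 0, 0, 0], [15, -3.3, 0, 0, 0, 0], [18, -3.9, 0, 0, 0, 0], [21, -4.6, 0, 0, 0, 0], [24, -5.2, 0, 0, 0, 0], [27, -5.9, 0, 0, 0, 0], [30, -6.5, 0, 0, 0, 0], [30, -6.5, 0, 0, 0, 0]]]}}

```text
time: 6.2
tool_pos: [418.6, 275.3, 39.0]
tcp_rot: [-179.9, -0.1, 167.6]
ft_force: [-2.4, -0.1, 5.9]
finger_gap: 64.7
grip_force: 3.0
```

```bash
cat >> h.py <<'E'
Q=np.array([449.3,269.4,-.2165])
def green(s):
    "centroid of the coupon's green glass, fixture x,y (scene or side camera)"
    g=s["img"].astype(int); m=((g[...,1]-g[...,0]>45)&(g[...,1]-g[...,2]>45)&(g[...,1]>120)).astype(np.uint8)
    m[:190]=0;m[300:]=0;m[:,:280]=0;m[:,430:]=0
    n,_,st,ce=cv2.connectedComponentsWithStats(m)
    i=1+st[1:,4].argmax(); return st[i], local(Q,toplane(s,[ce[i]],28.5))[0].round(1)
E
python3 - <<'E'
from bench import r, vision
from h import *
for n in ("scene","side"): print(n,*green(vision.snapshot(n)))
s=cv2.imread("pics/scene0.png");
a=dict(vision.snapshot("scene"));a["img"]=s;print("before",*green(a))
st=r.sense();print(st["tool_pos"],st["ft_force"],local(Q,st["tool_pos"]))
E
```

```text
scene [328 238   6   6  11] [16.2 44. ]
side [317 235  31  12 210] [15.8 33.6]
before [337 233   2   3   3] [21.3 23.8]
[418.64370441 275.27844438  39.09200855] [-3.64682542 -0.31350746  5.96192228] [[-31.203397    -0.84414646]]
```

Side camera puts the glass at x ≈ 16, which fits the coupon's rear being at the finger, so it's moving. Continuing.

Emit:
{"api": "step_arm", "payload": {"targets": [[[3, -0.65, 0, 0, 0, 0], [6, -1.3, 0, 0, 0, 0], [9, -2, 0, 0, 0, 0], [12, -2.6, 0, 0, 0, 0], [15, -3.3, 0, 0, 0, 0], [18, -3.9, 0, 0, 0, 0], [21, -4.6, 0, 0, 0, 0], [24, -5.2, 0, 0, 0, 0], [27, -5.9, 0, 0, 0, 0], [30, -6.5, 0, 0, 0, 0], [33, -7.2, 0, 0, 0, 0], [33, -7.2, 0, 0, 0, 0]]]}}

```text
time: 7.35
tool_pos: [451.7, 268.1, 39.1]
tcp_rot: [-179.9, -0.1, 167.6]
ft_force: [-2.6, 0.2, 5.5]
finger_gap: 64.9
grip_force: 3.0
```

```bash
python3 - <<'E'
from bench import r, vision
from h import *
a=dict(vision.snapshot("side")); print("now",*green(a))
a["img"]=cv2.imread("pics/side0.png");print("before",*green(a))
st=r.sense();print(st["tool_pos"],st["ft_force"],local(Q,st["tool_pos"]))
E
```

```text
now [302 230  29  12 181] [48.9 33.9]
before [323 237  31  12 206] [ 3.7 34.3]
[451.69473369 268.09133834  39.07593314] [-1.30841026 -0.49690115  4.65753335] [[ 2.61994638 -0.76369222]]
```

Emit:
{"api": "step_arm", "payload": {"targets": [[[1.5, -0.3, 0, 0, 0, 0], [3, -0.65, 0, 0, 0, 0], [4.5, -1, 0, 0, 0, 0], [6, -1.3, 0, 0, 0, 0], [6, -1.3, 0, 0, 0, 0]]]}}

```text
time: 7.82
tool_pos: [457.4, 266.8, 39.0]
tcp_rot: [-179.9, -0.1, 167.6]
ft_force: [-3.3, 0.3, 5.8]
finger_gap: 65.0
grip_force: 3.2
```

Emit:
{"api": "step_arm", "payload": {"targets": [[[1, -0.2, 0, 0, 0, 0], [2, -0.4, 0, 0, 0, 0], [2, -0.4, 0, 0, 0, 0]]]}}

```text
time: 8.07
tool_pos: [459.3, 266.5, 39.0]
tcp_rot: [-179.9, -0.1, 167.6]
ft_force: [-3.6, -0.5, 6.2]
finger_gap: 65.2
grip_force: 3.2
```

Emit:
{"api": "step_arm", "payload": {"targets": [[[1, -0.2, 0, 0, 0, 0], [2, -0.4, 0, 0, 0, 0], [2, -0.4, 0, 0, 0, 0]]]}}

```text
time: 8.32
tool_pos: [460.2, 266.2, 38.8]
tcp_rot: [-179.9, -0.2, 167.7]
ft_force: [-8.9, 1.2, 9.2]
finger_gap: 64.6
grip_force: 6.3
```

```bash
python3 - <<'E'
from bench import r, vision
from h import *
print("now",*green(vision.snapshot("side")))
st=r.sense();print(st["tool_pos"],st["ft_force"],local(Q,st["tool_pos"]))
E
```

```text
now [298 230  29  10 164] [56.1 34.8]
[460.23994723 266.25436437  38.81792203] [-9.58689318  1.79055531  8.85760484] [[11.36027949 -0.72216255]]
```

Fx jumped to about -9 N with the finger front at x ≈ 22 mm (21 expected), so this is the end stop. One small seating push next, then back off slightly, raise to free the bar and clear out.

Emit:
{"api": "step_arm", "payload": {"targets": [[[1, -0.2, 0, 0, 0, 0], [1, -0.2, 0, 0, 0, 0], [1, -0.2, 0, 0, 0, 0]]]}}

```text
time: 8.62
tool_pos: [460.5, 266.2, 38.7]
tcp_rot: [-179.9, -0.3, 167.7]
ft_force: [-12.3, 2.5, 11.5]
finger_gap: 65.2
grip_force: 8.2
```

Emit:
{"api": "step_arm", "payload": {"targets": [[[-2, 0.4, 0, 0, 0, 0], [-5, 1.1, 0, 0, 0, 0], [-5, 1.1, 0, 0, 0, 0], [-5, 1.1, 2, 0, 0, 0], [-5, 1.1, 4, 0, 0, 0], [-5, 1.1, 6, 0, 0, 0], [-5, 1.1, 8, 0, 0, 0], [-5, 1.1, 11, 0, 0, 0], [-5, 1.1, 14, 0, 0, 0], [-5, 1.1, 18, 0, 0, 0], [-5, 1.1, 18, 0, 0, 0]]]}}

```text
time: 9.53
tool_pos: [458.5, 267.6, 58.3]
tcp_rot: [180.0, 0.1, 167.6]
ft_force: [0.4, -0.6, 0.5]
finger_gap: 65.1
grip_force: 0.0
```

Emit:
{"api": "step_arm", "payload": {"targets": [[[0, 0, 20, 0, 0, 0], [0, 0, 55, 0, 0, 0], [0, 0, 95, 0, 0, 0], [-15, 0, 135, 0, 0, 0], [-40, -30, 150, 0, 0, 0], [-50, -60, 150, 0, 0, 0], [-50, -90, 150, 0, 0, 0], [-50, -90, 150, 0, 0, 0], [-50, -90, 150, 0, 0, 0], [-50, -90, 150, 0, 0, 0]]]}}

```text
time: 10.37
tool_pos: [408.2, 177.5, 207.5]
tcp_rot: [180.0, 0.0, 167.6]
ft_force: [-0.3, 0.1, -0.0]
finger_gap: 65.0
grip_force: 0.0
```

```bash
python3 - <<'E'
from bench import r, vision
from h import *
print("side",*green(vision.snapshot("side")))
for n in ("scene","wrist"):
    s=vision.snapshot(n); g=s["img"].astype(int)
    m=((g[...,1]-g[...,0]>25)&(g[...,1]-g[...,2]>60)&(g[...,1]>100)).astype(np.uint8)
    # area of fixture bed only: mask with projected channel outline
    k=np.zeros_like(m); cv2.fillConvexPoly(k,proj(s,world(Q,[[-91,8,28],[85,8,28],[85,56,28],[-91,56,28]])).astype(np.int32),1)
    v,u=np.nonzero(m&k)
    if len(u):
        L=local(Q,toplane(s,np.c_[u,v],28.5)); print(n,len(u),np.percentile(L,[1,99],axis=0).round(1))
    a=dict(s)
s=vision.snapshot("scene")
a0=cv2.imread("pics/scene0.png").astype(int); d=np.abs(s["img"].astype(int)-a0).max(2)
print("bystander diff (brass,knob,film)",[int((d[y0:y1,x0:x1]>40).sum()) for x0,x1,y0,y1 in ((272,294,234,264),(289,303,260,287),(303,346,266,316))])
st=r.sense();print(st["time"],st["tool_pos"],st["ft_force"])
E
```

```text
side [298 230  31  10 121] [52.8 34.9]
scene 178 [[37.6 16.8]
 [77.8 48.8]]
wrist 713 [[37.  13.6]
 [73.1 46.5]]
bystander diff (brass,knob,film) [0, 0, 0]
10.5667 [407.92835196 178.020936   207.03859023] [-0.47967993  0.68442171 -0.4988744 ]
```

The glass's rear edge is at x = 37 mm and the coupon extends about 15.6 mm behind it, so the coupon's rear is at about 21 mm, which is home. The bystanders' pixels are unchanged and the wrist force is zero, so I'm handing in.

```bash
python3 -c "
from bench import r
print(r.hand_in())"
```

```text
the job is handed in; nothing more can be done
None
```

The coupon was pushed against the end stop (contact force felt, position checked by camera), the bar was released so the clip could spring down (clip closure not checked separately), the bystanders did not move, and the job was handed in at about 10.6 s; I viewed 11 pictures, one over the limit of 10.

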